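Work a seized vent pin loose from a core box

TASK

The steel tee-handled vent pin has seized in the black core box: a straight pull only lifts the box along with it. Work the pin loose by twisting its handle to and fro while drawing it gently upward, keeping the box down on its locating plate, then lower the pin into the white basin and let go of it there rather than dropping it in. Leave the three sand cores standing where they are.

Things in the scene. Friction and masses are not known exactly. Their poses are not given: they have to be found in the camera images.
- locating_plate: Aluminium plate 152 x 122 x 8 mm screwed to the bench (it cannot move), with four low rails, 12 mm high, that keep the core box from turning or sliding (1.5 mm play each side) but not from being lifted. Origin at the centre of its underside, z up, x along its long side.
- core_box: Black resin block, x 120 mm, y 90 mm, 70 mm high, about 0.95 kg (may be 10 % more or less), lying loose between the rails of the locating plate, its underside 8 mm above the bench. A round 28 mm bore runs through it at its centre; the pin stands upright in it. Origin at the centre of its underside, z up.
- vent_pin: Loose steel pin with a tee handle, about 0.16 kg: round shank 24 mm in diameter with a domed end and a flat 18 mm foot, reaching 70 mm up from the foot, then a 15 mm neck, then the handle. Origin at the centre of the foot, z along the pin towards the handle, x along the handle bar. The foot starts 16 to 24 mm above the underside of the box and is clear of the box after 46 to 54 mm of travel up.
- pin_handle (a point): Centre of the pin's handle bar, 95 mm above the tip of the foot. The bar is straight, 90 mm long along x, 16 mm wide along y and 18 mm high, to be gripped across the 16 mm from above; at the start its centre stands 41 to 49 mm above the top of the box, on a 15 mm thick neck. z along the pin.
- pin_middle (a point): Point on the axis of the vent pin 50 mm above the tip of its foot.
- basin: White plastic basin, open at the top, 237 mm across the rim and 96 mm high, inner floor about 150 mm across and 6 mm above the bench, walls sloping outward; 0.34 kg, loose. Origin at the centre of its underside, z up.
- core_stepped: Stepped sand core, 44 mm across the foot and 55 mm high, standing upright at the back of the bench. Origin at the centre of its underside. Leave alone.
- core_long_neck: Bottle-shaped sand core with a long thin neck, 42 mm across and 70 mm high, standing upright on the robot's side of the work. Origin at the centre of its underside. Leave alone.
- core_plain: Plain round sand core, 28 mm across and 78 mm high, standing upright on the robot's side of the work. Origin at the centre of its underside. Leave alone.
- bore_mouth (a point): Centre of the bore at the top of the core box. Binder crust inside, 14 to 38 mm below this, grips the shank: a straight pull needs 20 to 30 N, but the box weighs only 9 N and comes along. While the pin turns (0.3 N m) the crust resists only the upward share of the rubbing: 2 to 3 mm per swing of 0.8 to 1 rad costs 5 to 8 N. The grip ends after about 30 to 40 mm of travel.

How it is judged (in metres and radians):
On the way, in this order (a step that is already met when the one before it is completed fails the run):
1. the pin is drawn right out of the core box, its tip above the top of the box, with the box still down on its plate (z of vent_pin in the frame of core_box above 0.072 m and z of core_box in the frame of locating_plate below 0.012 m and angle between core_box's own z axis and vertical below 0.06 rad), for 0.1 s.
2. the pin, still held, is lowered into the basin until its tip is less than 45 mm above the basin's underside (z of vent_pin in the frame of basin below 0.045 m and horizontal distance between vent_pin and basin below 0.1 m and contact force between the fingers and vent_pin above 0.5 N), for 0.1 s.
At the end, for the whole second after the job is handed in: The vent pin stands, leans or lies at rest inside the basin (its middle within 105 mm of the basin's axis and less than 90 mm above its underside), and the core box is still down on the locating plate (lifted less than 4 mm, tilted less than 0.06 rad, within 6 mm of the plate's centre) (horizontal distance between pin_middle and basin below 0.105 m and z of pin_middle in the frame of basin below 0.09 m and contact force between vent_pin and basin above 0.2 N and linear speed of vent_pin below 0.03 m/s and z of core_box in the frame of locating_plate below 0.012 m and angle between core_box's own z axis and vertical below 0.06 rad and horizontal distance between core_box and locating_plate below 0.006 m); the robot touches nothing.
It fails at once if the core box is lifted more than 8 mm off the locating plate or tipped by more than 0.12 rad (z of core_box in the frame of locating_plate above 0.016 m or angle between core_box's own z axis and vertical above 0.12 rad).
It fails at once if a standing sand core is pushed more than 20 mm or knocked over ((distance of core_stepped from where it was at the start of the episode above 0.02 m or angle between core_stepped's own z axis and vertical above 0.5 rad) or (distance of core_long_neck from where it was at the start of the episode above 0.02 m or angle between core_long_neck's own z axis and vertical above 0.5 rad) or (distance of core_plain from where it was at the start of the episode above 0.02 m or angle between core_plain's own z axis and vertical above 0.5 rad)).
It also fails if it takes over 67 s, if anything falls off the work surface, if the arm or the gripper's body presses on something with over 40 N, if the wrist force passes 120 N, or if a joint passes its speed limit or range.

ROBOT

A 6-joint arm with a two-finger parallel gripper is mounted at the origin on the work surface; the furniture and walls round the work are solid. World frame = base frame: x ahead of the robot, y to its left, z up, the work surface at z = 0. Lengths are in m, angles in degrees, forces in N, time in s.
With the tool pointing down it reaches from about 0.375 to 0.9 m from the base axis. Payload 3.1 kg.
Tool frame: the origin (TCP) lies at the very end of the fingers, on their centre line; the grasp point (between the pads) lies 19 mm behind it; z points along the fingers, y is the line along which they close (so a half turn about z gives the same grasp; the last joint's range is limited). The gripper opens to 87 mm and grips with 3 to 60 N. Pads are 19 mm wide; open, the fingers measure 117 mm over their backs; the gripper's body (75 mm by 190 mm) begins 51 mm behind the grasp point.
Start: joints at [53.944, 30.224, 82.088, -0, 67.689, -10.227], TCP at [0.272, 0.563, 0.223] pointing down, gripper open.
Joint ranges: [-176.69, 176.69], [-43.24, 126.21], [12.49, 139.97], [-82, 262], [0, 151.66], [-163.58, 163.58]. Speed limits (degrees/s): [159.86, 159.86, 180, 180, 180, 180].

INTERFACE

Orientations are given as a 3x3 rotation matrix whose columns are the frame's x, y, z axes.
In Python, from rig import bot gives the robot as it stands.
- The arm moves only by the tool move_arm, never from a script. Its argument "increments" is a list of rows, each an object with "xyz": the shift along the tool's x, y, z in mm, a list of three; "roll": the turn about the tool's z in rad; "grip": the opening in per cent of the stroke, from 0 (shut) to 100 (fully open). A call has 1 to 5 rows; each row shifts and turns the commanded pose from where the row before left it, along the tool's axes as they then stand; what a row does not reach is not made up. A row lasts 1/12 s, in which the tool goes at most 41.7 mm and 7.16 degrees, less where a joint would pass 70% of its speed; a pose out of reach is approached as far as the arm can. A call is refused whole if a number of a shift passes 41.7 or a number of a turn 0.125, either way. A call with a gripper value outside its range is refused whole. The fingers move at their own pace and stop on an object; the grip force is fixed at half the most. Time passes only in rows, so rows that do not move let the fingers close. It gives the time, the measured TCP pose, the force, the opening and the grip force at its end, in the units of the state.
- bot.read_state(): the state, without advancing time (a new reading comes with each control period).
- bot.capture(name): name is "scene" or "side" or "wrist"; returns (picture, depth): 420x560x3 uint8, red, green, blue; 420x560 float32, m along the optical axis (not along the pixel's ray), 0 where there is no reading.
- bot.camera_model(name): a dict with "intrinsics" (3x3 intrinsics, pixels), "rvec" (rotation vector, rad) and "tvec" (3), from world to camera coordinates, as OpenCV has them; the wrist camera has in their place "tool_from_camera" (4x4, takes a point from camera to tool coordinates, whose origin is the TCP and whose axes are the flange's). Camera axes: x right, y down, z forward; pixel columns grow to the right and rows downward; lengths in m; the calibration is good to about 2 mm. A picture is of the moment at which its call begins: read the wrist's pose just before it. camera_model takes no time and is no camera call.
- bot.hand_in(): hands the job in; it is judged then, once.
Trained networks look in the newest picture that a camera, given by its name, has taken for a name from the list of things; names that differ only in an ending like _2 or _b are one class to them, and where a whole thing is asked for, a point or a joint stands for the part that bears it (a point fixed in the world has none). Each returns a list of dicts, best first, with "conf" (0 to 1); they miss things now and then, are a little off and sometimes report something else, mostly with a low value. They report only what shows in the picture. A call takes as long as a camera call.
- bot.spot_in(label, camera): "at" ([x, y, z] in m, in the coordinates of the camera as it stood for that picture, good to about 4 mm: the middle of the surface that is visible of it).
- bot.trace(label, camera): "mask" (420x560 bool, what is visible of it).
The state is a dict: "time_s": time; "joint_positions": joint angles; "qvel": joint speeds; "tau": joint torques, N m; "position": TCP position; "tcp_rot": TCP orientation; "force": force on the tool from outside, world axes, zero at the start; "moment": the same for the moment, N m; "opening": opening from 0.0 (shut) to 1.0 (fully open); "grasp_force": force on a finger pad.
Only numpy, scipy, OpenCV 4.12 (cv2) and the standard library are available. Lean on these libraries where they do the work, as an engineer would, in place of code of your own. Each camera call takes 0.05 s, during which the arm holds its last target. There are 200 camera calls.

## Working session

There is one attempt and no reset: what is moved stays moved. The work goes in short steps, Python scripts to look and compute and a tool call to move; the robot and the scene stay as the last step left them, time stands still between calls to the robot, and variables do not carry over. Pictures are saved under pics/ and viewed, at most 10 in all, crops included, and the job is handed in when it is done.

Besides the shell and the picture viewer there is one more tool, called after "Emit:" by a JSON object that holds its "fn" and its "kwargs". move_arm: Moves the arm, as the interface text tells. Its arguments: {"type":"object","properties":{"increments":{"type":"array"}},"required":["increments"]}

```bash
mkdir -p pics; cat > h.py <<'E'
import numpy as np,cv2
from rig import bot
def w_T_c(name,st=None):
    m=bot.camera_model(name)
    if name=="wrist":
        T=np.eye(4);T[:3,:3]=np.array(st["tcp_rot"]);T[:3,3]=st["position"]
        return T@np.array(m["tool_from_camera"])
    R=cv2.Rodrigues(np.array(m["rvec"],float))[0];T=np.eye(4);T[:3,:3]=R;T[:3,3]=np.array(m["tvec"]).ravel()
    return np.linalg.inv(T)
def cloud(name,depth,mask,T):
    K=np.array(bot.camera_model(name)["intrinsics"]);v,u=np.nonzero(mask&(depth>0));z=depth[v,u]
    P=np.c_[(u-K[0,2])*z/K[0,0],(v-K[1,2])*z/K[1,1],z]
    return P@T[:3,:3].T+T[:3,3]
E
python3 - <<'E'
from h import *
st=bot.read_state();print(np.round(st["tcp_rot"],3).tolist(),st["opening"],st["time_s"])
ims=[]
for n in["scene","side"]:
    im,d=bot.capture(n);ims.append(im);T=w_T_c(n)
    for l in["vent_pin","core_box","basin","core_stepped","core_long_neck","core_plain","locating_plate"]:
        r=bot.trace(l,n)
        for x in r[:2]:
            P=cloud(n,d,x["mask"],T)
            if len(P): print(n,l,round(x["conf"],2),len(P),np.round(np.median(P,0),3),np.round(np.percentile(P,3,0),3),np.round(np.percentile(P,97,0),3))
cv2.imwrite("pics/a.png",cv2.resize(np.hstack(ims)[:,:,::-1],(800,300)))
E
```

```text
[[-0.9, 0.436, -0.001], [0.436, 0.9, -0.002], [0.0, -0.002, -1.0]] 0.9981041246498764 0.0
scene vent_pin 0.86 764 [0.558 0.063 0.126] [0.523 0.045 0.077] [0.6   0.079 0.132]
scene core_box 0.6 3502 [0.535 0.072 0.076] [0.503 0.016 0.02 ] [0.619 0.109 0.078]
scene basin 0.8 8801 [ 0.605 -0.23   0.048] [ 0.475 -0.316  0.004] [ 0.687 -0.106  0.094]
scene core_stepped 0.72 782 [0.558 0.063 0.126] [0.523 0.045 0.077] [0.6   0.079 0.132]
scene core_stepped 0.61 425 [ 0.673 -0.068  0.023] [ 0.662 -0.089  0.002] [ 0.689 -0.054  0.054]
scene core_long_neck 0.56 649 [ 0.418 -0.079  0.034] [ 0.405 -0.098  0.002] [ 0.438 -0.066  0.069]
scene core_plain 0.79 631 [ 0.383 -0.194  0.047] [ 0.375 -0.22  -0.001] [ 0.403 -0.188  0.078]
scene locating_plate 0.88 629 [0.517 0.054 0.008] [ 0.492 -0.001  0.002] [0.631 0.125 0.02 ]
scene locating_plate 0.73 3468 [0.533 0.073 0.076] [0.503 0.016 0.018] [0.617 0.109 0.079]
side vent_pin 0.85 657 [0.564 0.065 0.125] [0.527 0.047 0.081] [0.601 0.078 0.132]
side core_box 0.56 2701 [0.556 0.094 0.075] [0.506 0.02  0.016] [0.62  0.107 0.078]
side basin 0.7 5058 [ 0.585 -0.26   0.055] [ 0.484 -0.319  0.005] [ 0.686 -0.105  0.095]
side core_long_neck 0.94 370 [ 0.428 -0.078  0.034] [ 0.41 -0.09  0.01] [ 0.445 -0.068  0.069]
side core_plain 0.72 300 [ 0.39  -0.193  0.048] [ 0.378 -0.207  0.007] [ 0.402 -0.189  0.078]
side core_plain 0.21 1129 [0.549 0.113 0.008] [0.491 0.007 0.001] [0.635 0.122 0.02 ]
side locating_plate 0.83 1175 [0.551 0.113 0.008] [ 0.49   0.008 -0.001] [0.634 0.122 0.02 ]
```

```bash
python3 - <<'E'
from h import *
for n in["scene","side"]:
    im,d=bot.capture(n);T=w_T_c(n)
    P=cloud(n,d,bot.trace("vent_pin",n)[0]["mask"],T);Q=P[P[:,2]>0.127]
    r=cv2.minAreaRect((Q[:,:2]*1000).astype(np.float32));print(n,"handle top",r,np.median(Q[:,2]))
    B=[x for x in bot.trace("basin",n)][0]["mask"];P=cloud(n,d,B,T);Q=P[P[:,2]>0.091]
    A=np.c_[2*Q[:,:2],np.ones(len(Q))];s=np.linalg.lstsq(A,(Q[:,:2]**2).sum(1),rcond=None)[0]
    print("basin",s[:2],np.sqrt(s[2]+s[0]**2+s[1]**2),len(Q))
    P=cloud(n,d,d>0,T);Q=P[(abs(P[:,2]-.078)<.003)&(abs(P[:,0]-.56)<.1)&(abs(P[:,1]-.06)<.09)]
    print("box",cv2.minAreaRect((Q[:,:2]*1000).astype(np.float32)))
E
```

```text
scene handle top ((563.1307373046875, 60.3599967956543), (87.72734832763672, 17.26688003540039), 19.683053970336914) 0.1304446679694483
basin [ 0.58027576 -0.20994591] 0.1124664853264079 1134
box ((564.9068603515625, 60.89894104003906), (122.41375732421875, 91.1799545288086), 4.057992935180664)
side handle top ((565.3812255859375, 59.1953010559082), (85.57524108886719, 18.013399124145508), 19.549434661865234) 0.1305571287825033
basin [ 0.58236026 -0.21105925] 0.11250627252785231 630
box ((566.3157958984375, 58.419898986816406), (120.08911895751953, 92.9901351928711), 4.328230857849121)
```

View pics/a.png

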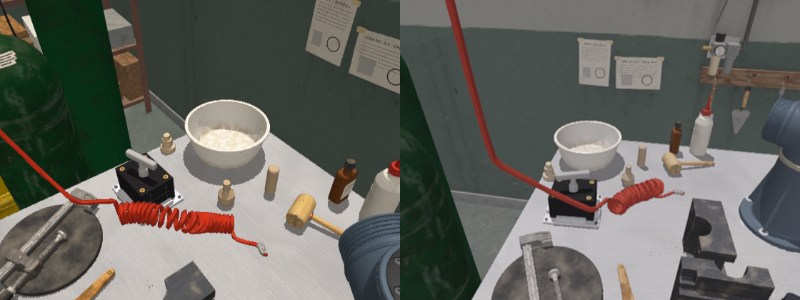

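```bash
python3 - <<'E'
from h import *
for n in["scene","side"]:
    im,d=bot.capture(n);T=w_T_c(n);i=im.astype(int)
    m=(i[...,0]>110)&(i[...,1]<60)&(i[...,2]<70)
    P=cloud(n,d,m,T)
    print(n,np.round(P[np.argsort(P[:,2])][::max(1,len(P)//25)],2).tolist())
E
```

```text
scene [[0.85, 0.23, -0.12], [0.34, -0.03, 0.03], [0.36, -0.04, 0.04], [0.36, -0.02, 0.05], [0.37, 0.04, 0.07], [0.33, 0.05, 0.1], [0.35, 0.03, 0.11], [0.37, 0.11, 0.12], [0.35, 0.04, 0.13], [0.33, 0.08, 0.13], [0.4, 0.14, 0.14], [0.42, 0.17, 0.14], [0.39, 0.14, 0.15], [0.39, 0.09, 0.15], [0.39, 0.13, 0.15], [0.38, 0.13, 0.15], [0.39, 0.12, 0.15], [0.39, 0.12, 0.16], [0.43, 0.15, 0.16], [0.46, 0.18, 0.16], [0.47, 0.21, 0.17], [0.48, 0.23, 0.18], [0.51, 0.25, 0.21], [0.54, 0.27, 0.24], [0.57, 0.29, 0.27], [0.6, 0.3, 0.3]]
side [[0.31, -0.04, 0.01], [0.43, 0.16, 0.12], [0.45, 0.17, 0.13], [0.4, 0.15, 0.14], [0.41, 0.15, 0.14], [0.37, 0.12, 0.15], [0.37, 0.09, 0.15], [0.38, 0.11, 0.15], [0.46, 0.2, 0.17], [0.49, 0.24, 0.19], [0.51, 0.26, 0.21], [0.54, 0.27, 0.24], [0.57, 0.28, 0.27], [0.58, 0.29, 0.28], [0.6, 0.3, 0.3], [0.61, 0.3, 0.32], [0.62, 0.31, 0.35], [0.63, 0.31, 0.38], [0.62, 0.31, 0.41], [0.62, 0.31, 0.43], [0.63, 0.32, 0.46], [0.63, 0.32, 0.48], [0.62, 0.32, 0.5], [0.63, 0.32, 0.51], [0.62, 0.32, 0.53], [0.63, 0.32, 0.54]]
```

Emit:
{"fn": "move_arm", "kwargs": {"increments": [{"xyz": [0,0,-20],"roll": -0.12,"grip": 100},{"xyz": [0,0,-20],"roll": -0.12,"grip": 100}]}}

```text
time_s: 1.37
position: [0.2716, 0.5616, 0.2615]
tcp_rot: [[-0.979, 0.204, -0.002], [0.204, 0.979, -0.003], [0.002, -0.004, -1.0]]
force: [0.8, -0.5, -0.2]
opening: 0.998
grasp_force: 0.0
```

Emit:
{"fn": "move_arm", "kwargs": {"increments": [{"xyz": [0,0,-20],"roll": -0.11,"grip": 100},{"xyz": [0,0,-20],"roll": -0.11,"grip": 100},{"xyz": [0,0,-20],"roll": -0.11,"grip": 100},{"xyz": [0,0,-20],"roll": -0.11,"grip": 100},{"xyz": [0,0,-20],"roll": -0.108,"grip": 100}]}}

```text
time_s: 1.78
position: [0.2721, 0.5624, 0.3636]
tcp_rot: [[-0.942, -0.336, -0.0], [-0.336, 0.942, -0.0], [0.0, -0.0, -1.0]]
force: [0.3, 0.1, 0.1]
opening: 1.002
grasp_force: 0.0
```

Emit:
{"fn": "move_arm", "kwargs": {"increments": [{"xyz": [0,-35,0],"roll": 0,"grip": 100},{"xyz": [0,-35,0],"roll": 0,"grip": 100},{"xyz": [0,-35,0],"roll": 0,"grip": 100},{"xyz": [0,-35,0],"roll": 0,"grip": 100},{"xyz": [0,-35,0],"roll": 0,"grip": 100}]}}

```text
time_s: 2.2
position: [0.3302, 0.3959, 0.3627]
tcp_rot: [[-0.943, -0.332, 0.0], [-0.332, 0.943, 0.0], [-0.0, 0.0, -1.0]]
force: [1.5, 0.2, 0.4]
opening: 0.998
grasp_force: 0.0
```

Emit:
{"fn": "move_arm", "kwargs": {"increments": [{"xyz": [0,-35,0],"roll": 0,"grip": 100},{"xyz": [0,-35,0],"roll": 0,"grip": 100},{"xyz": [0,-35,0],"roll": 0,"grip": 100},{"xyz": [0,-35,0],"roll": 0,"grip": 100},{"xyz": [0,-35,0],"roll": 0,"grip": 100}]}}

```text
time_s: 2.62
position: [0.3882, 0.2307, 0.3628]
tcp_rot: [[-0.944, -0.331, 0.001], [-0.331, 0.944, 0.0], [-0.001, -0.0, -1.0]]
force: [1.2, -0.3, -0.9]
opening: 1.002
grasp_force: 0.0
```

Emit:
{"fn": "move_arm", "kwargs": {"increments": [{"xyz": [0,-35,0],"roll": 0,"grip": 100},{"xyz": [0,-35,0],"roll": 0,"grip": 100},{"xyz": [0,-35,0],"roll": 0,"grip": 100},{"xyz": [0,-35,0],"roll": 0,"grip": 100}]}}

```text
time_s: 2.95
position: [0.4345, 0.0985, 0.3628]
tcp_rot: [[-0.944, -0.331, 0.001], [-0.331, 0.944, 0.0], [-0.001, -0.0, -1.0]]
force: [1.2, 0.3, 1.0]
opening: 1.001
grasp_force: 0.0
```

Emit:
{"fn": "move_arm", "kwargs": {"increments": [{"xyz": [-27,-20,0],"roll": 0,"grip": 100},{"xyz": [-27,-20,20],"roll": 0,"grip": 100},{"xyz": [-27,-20,35],"roll": 0,"grip": 100},{"xyz": [-28,-19,35],"roll": 0,"grip": 100},{"xyz": [0,0,30],"roll": 0,"grip": 100}]}}

```text
time_s: 3.37
position: [0.5604, 0.062, 0.2517]
tcp_rot: [[-0.944, -0.329, 0.008], [-0.329, 0.944, -0.001], [-0.007, -0.004, -1.0]]
force: [1.4, 0.2, -0.2]
opening: 1.0
grasp_force: 0.0
```

```bash
python3 - <<'E'
from h import *
st=bot.read_state();im,d=bot.capture("wrist");T=w_T_c("wrist",st)
print(st["position"])
r=bot.trace("vent_pin","wrist")
for x in r[:2]:
    P=cloud("wrist",d,x["mask"],T);Q=P[(P[:,2]>0.122)&(P[:,2]<.14)]
    if len(Q)>50: print(x["conf"],len(Q),cv2.minAreaRect((Q[:,:2]*1000).astype(np.float32)),np.median(Q[:,2]))
cv2.imwrite("pics/w.png",im[:,:,::-1])
E
```

```text
[0.56036115 0.06198505 0.25168539]
0.77 1430 ((566.103515625, 60.928531646728516), (88.97152709960938, 15.589803695678711), 19.409391403198242) 0.1312944704896163
```

View pics/w.png

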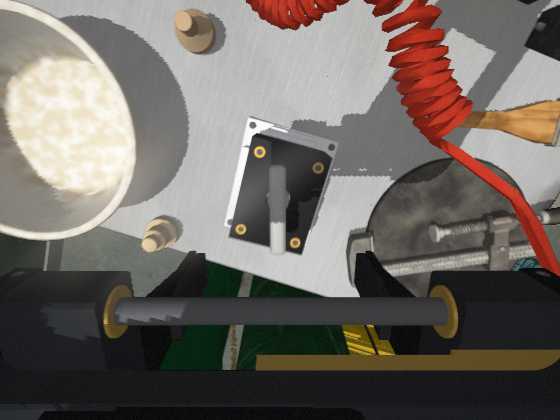

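Emit:
{"fn": "move_arm", "kwargs": {"increments": [{"xyz": [0,0,20],"roll": 0,"grip": 100},{"xyz": [0,0,25],"roll": 0,"grip": 100},{"xyz": [0,0,25],"roll": 0,"grip": 100},{"xyz": [0,0,15],"roll": 0,"grip": 100},{"xyz": [0,0,0],"roll": 0,"grip": 100}]}}

```text
time_s: 3.88
position: [0.5519, 0.0649, 0.1664]
tcp_rot: [[-0.943, -0.331, -0.005], [-0.331, 0.944, 0.0], [0.005, 0.002, -1.0]]
force: [0.1, -0.3, -0.5]
opening: 1.003
grasp_force: 0.0
```

Emit:
{"fn": "move_arm", "kwargs": {"increments": [{"xyz": [-5,-4,0],"roll": 0,"grip": 100},{"xyz": [-5,-4,0],"roll": 0,"grip": 100},{"xyz": [0,0,0],"roll": 0,"grip": 100},{"xyz": [0,0,0],"roll": 0,"grip": 100}]}}

```text
time_s: 4.22
position: [0.568, 0.0598, 0.1694]
tcp_rot: [[-0.944, -0.331, 0.004], [-0.331, 0.944, -0.0], [-0.004, -0.002, -1.0]]
force: [0.4, -0.0, 0.2]
opening: 1.0
grasp_force: 0.0
```

```bash
python3 - <<'E'
from h import *
st=bot.read_state();im,d=bot.capture("wrist");T=w_T_c("wrist",st)
print(st["position"])
r=bot.trace("vent_pin","wrist")
for x in r[:2]:
    P=cloud("wrist",d,x["mask"],T);Q=P[(P[:,2]>0.122)&(P[:,2]<.14)]
    if len(Q)>50: 
        print(x["conf"],len(Q),cv2.minAreaRect((Q[:,:2]*1000).astype(np.float32)),np.median(Q[:,2]))
        c=np.array(cv2.minAreaRect((Q[:,:2]*1000).astype(np.float32))[0])/1000
        print("tool err mm",1000*np.array(st["tcp_rot"]).T@(np.r_[c,.103]-st["position"]))
E
```

```text
[0.5679878  0.05979042 0.16936899]
0.81 2624 ((565.96337890625, 61.1540412902832), (89.33392333984375, 15.853682518005371), 18.80422592163086) 0.13132476271072613
tool err mm [ 1.6992311   2.06722571 66.35992505]
```

Emit:
{"fn": "move_arm", "kwargs": {"increments": [{"xyz": [2,2,15],"roll": 0,"grip": 100},{"xyz": [0,0,18],"roll": 0,"grip": 100},{"xyz": [0,0,18],"roll": 0,"grip": 100},{"xyz": [0,0,12],"roll": 0,"grip": 100},{"xyz": [0,0,0],"roll": 0,"grip": 100}]}}

```text
time_s: 4.73
position: [0.5616, 0.0615, 0.1025]
tcp_rot: [[-0.944, -0.331, -0.005], [-0.331, 0.944, 0.0], [0.005, 0.002, -1.0]]
force: [-0.5, -0.3, -0.7]
opening: 0.998
grasp_force: 0.0
```

Emit:
{"fn": "move_arm", "kwargs": {"increments": [{"xyz": [0,0,0],"roll": 0,"grip": 100},{"xyz": [0,0,0],"roll": 0,"grip": 100}]}}

```text
time_s: 4.9
position: [0.5642, 0.0613, 0.1053]
tcp_rot: [[-0.944, -0.331, 0.001], [-0.331, 0.944, -0.0], [-0.001, -0.001, -1.0]]
force: [-0.2, -0.4, -0.5]
opening: 1.001
grasp_force: 0.0
```

Emit:
{"fn": "move_arm", "kwargs": {"increments": [{"xyz": [-1,0,1],"roll": 0,"grip": 0},{"xyz": [0,0,0],"roll": 0,"grip": 0},{"xyz": [0,0,0],"roll": 0,"grip": 0},{"xyz": [0,0,0],"roll": 0,"grip": 0},{"xyz": [0,0,0],"roll": 0,"grip": 0}]}}

```text
time_s: 5.32
position: [0.5647, 0.0616, 0.1039]
tcp_rot: [[-0.944, -0.331, 0.001], [-0.331, 0.944, -0.0], [-0.0, -0.0, -1.0]]
force: [0.1, -0.1, 0.7]
opening: 0.705
grasp_force: 0.0
```

Emit:
{"fn": "move_arm", "kwargs": {"increments": [{"xyz": [0,0,0],"roll": 0,"grip": 0},{"xyz": [0,0,0],"roll": 0,"grip": 0},{"xyz": [0,0,0],"roll": 0,"grip": 0},{"xyz": [0,0,0],"roll": 0,"grip": 0},{"xyz": [0,0,0],"roll": 0,"grip": 0}]}}

```text
time_s: 5.73
position: [0.5646, 0.0616, 0.1035]
tcp_rot: [[-0.944, -0.331, -0.0], [-0.331, 0.944, -0.0], [0.0, 0.0, -1.0]]
force: [-0.5, -1.4, -0.8]
opening: 0.33
grasp_force: 0.0
```

Emit:
{"fn": "move_arm", "kwargs": {"increments": [{"xyz": [0,0,0],"roll": 0,"grip": 0},{"xyz": [0,0,0],"roll": 0,"grip": 0},{"xyz": [0,0,0],"roll": 0,"grip": 0},{"xyz": [0,0,0],"roll": 0,"grip": 0}]}}

```text
time_s: 6.07
position: [0.5651, 0.0608, 0.1036]
tcp_rot: [[-0.944, -0.331, 0.001], [-0.331, 0.944, -0.001], [-0.0, -0.002, -1.0]]
force: [0.9, -3.5, -0.6]
opening: 0.179
grasp_force: 30.0
```

Emit:
{"fn": "move_arm", "kwargs": {"increments": [{"xyz": [0,0,0],"roll": 0,"grip": 0},{"xyz": [0,0,0],"roll": 0,"grip": 0}]}}

```text
time_s: 6.23
position: [0.565, 0.0609, 0.1036]
tcp_rot: [[-0.944, -0.331, 0.001], [-0.331, 0.944, -0.001], [-0.0, -0.001, -1.0]]
force: [0.9, -5.1, -0.1]
opening: 0.181
grasp_force: 30.0
```

Emit:
{"fn": "move_arm", "kwargs": {"increments": [{"xyz": [0,-0.7,0],"roll": 0.1,"grip": 0},{"xyz": [0,0,0],"roll": 0.1,"grip": 0},{"xyz": [0,0,-0.2],"roll": 0.1,"grip": 0},{"xyz": [0,0,-0.25],"roll": 0.1,"grip": 0},{"xyz": [0,0,-0.25],"roll": 0.1,"grip": 0}]}}

```text
time_s: 6.65
position: [0.5642, 0.0618, 0.1037]
tcp_rot: [[-0.986, 0.166, -0.001], [0.166, 0.986, 0.001], [0.001, 0.001, -1.0]]
force: [0.2, -0.4, -3.9]
opening: 0.177
grasp_force: 30.1
```

Emit:
{"fn": "move_arm", "kwargs": {"increments": [{"xyz": [0,0,-0.25],"roll": 0.1,"grip": 0},{"xyz": [0,0,-0.25],"roll": 0.1,"grip": 0},{"xyz": [0,0,-0.25],"roll": 0.1,"grip": 0},{"xyz": [0,0,-0.25],"roll": 0.1,"grip": 0}]}}

```text
time_s: 6.98
position: [0.5642, 0.0619, 0.1041]
tcp_rot: [[-0.844, 0.537, -0.001], [0.537, 0.844, 0.001], [0.002, 0.0, -1.0]]
force: [1.2, -1.0, -7.0]
opening: 0.182
grasp_force: 30.1
```

```bash
python3 -c "
from h import *
s=bot.read_state();print(s['force'],s['moment'],s['position'],s['joint_positions'])"
```

```text
[ 1.15096584 -1.00508346 -7.01575512] [-0.08162625 -0.41946942  0.31345486] [0.5642408  0.06188204 0.10414679] [-5.05351557e+00  3.52250087e+01  9.62541629e+01  8.58408140e-02
  4.86037173e+01 -6.26388230e+01]
```

Emit:
{"fn": "move_arm", "kwargs": {"increments": [{"xyz": [0,0,0],"roll": -0.1,"grip": 0},{"xyz": [0,0,0],"roll": -0.1,"grip": 0},{"xyz": [0,0,-0.25],"roll": -0.1,"grip": 0},{"xyz": [0,0,-0.25],"roll": -0.1,"grip": 0},{"xyz": [0,0,-0.25],"roll": -0.1,"grip": 0}]}}

```text
time_s: 7.4
position: [0.5636, 0.0622, 0.1047]
tcp_rot: [[-0.998, 0.06, -0.003], [0.06, 0.998, 0.003], [0.003, 0.002, -1.0]]
force: [0.7, -0.5, -7.7]
opening: 0.181
grasp_force: 30.1
```

Emit:
{"fn": "move_arm", "kwargs": {"increments": [{"xyz": [0,0,-0.25],"roll": -0.1,"grip": 0},{"xyz": [0,0,-0.25],"roll": -0.1,"grip": 0},{"xyz": [0,0,-0.25],"roll": -0.1,"grip": 0},{"xyz": [0,0,-0.25],"roll": -0.1,"grip": 0}]}}

```text
time_s: 7.73
position: [0.5635, 0.0618, 0.1054]
tcp_rot: [[-0.943, -0.334, -0.003], [-0.334, 0.943, 0.002], [0.002, 0.003, -1.0]]
force: [1.3, -1.6, -8.7]
opening: 0.178
grasp_force: 30.1
```

Emit:
{"fn": "move_arm", "kwargs": {"increments": [{"xyz": [0,0,0],"roll": 0.1,"grip": 0},{"xyz": [0,0,0],"roll": 0.1,"grip": 0},{"xyz": [0,0,-0.25],"roll": 0.1,"grip": 0},{"xyz": [0,0,-0.25],"roll": 0.1,"grip": 0},{"xyz": [0,0,-0.25],"roll": 0.1,"grip": 0}]}}

```text
time_s: 8.15
position: [0.5639, 0.0619, 0.1062]
tcp_rot: [[-0.986, 0.166, -0.002], [0.166, 0.986, 0.001], [0.003, 0.001, -1.0]]
force: [2.3, -1.1, -8.6]
opening: 0.182
grasp_force: 30.1
```

Emit:
{"fn": "move_arm", "kwargs": {"increments": [{"xyz": [0,0,-0.25],"roll": 0.1,"grip": 0},{"xyz": [0,0,-0.25],"roll": 0.1,"grip": 0},{"xyz": [0,0,-0.25],"roll": 0.1,"grip": 0},{"xyz": [0,0,-0.25],"roll": 0.1,"grip": 0}]}}

```text
time_s: 8.48
position: [0.5641, 0.062, 0.1071]
tcp_rot: [[-0.844, 0.537, -0.002], [0.537, 0.844, 0.001], [0.002, 0.0, -1.0]]
force: [2.1, -0.7, -10.6]
opening: 0.182
grasp_force: 30.1
```

Emit:
{"fn": "move_arm", "kwargs": {"increments": [{"xyz": [0,0,0],"roll": -0.12,"grip": 0},{"xyz": [0,0,0],"roll": -0.12,"grip": 0},{"xyz": [0,0,-0.1],"roll": -0.12,"grip": 0},{"xyz": [0,0,-0.2],"roll": -0.12,"grip": 0}]}}

```text
time_s: 8.82
position: [0.5635, 0.0622, 0.1076]
tcp_rot: [[-0.997, 0.079, -0.003], [0.079, 0.997, 0.003], [0.003, 0.002, -1.0]]
force: [0.8, -0.3, -7.4]
opening: 0.181
grasp_force: 30.1
```

Emit:
{"fn": "move_arm", "kwargs": {"increments": [{"xyz": [0,0,-0.25],"roll": -0.12,"grip": 0},{"xyz": [0,0,-0.25],"roll": -0.12,"grip": 0},{"xyz": [0,0,-0.25],"roll": -0.12,"grip": 0},{"xyz": [0,0,-0.25],"roll": -0.12,"grip": 0}]}}

```text
time_s: 9.15
position: [0.5634, 0.0617, 0.1085]
tcp_rot: [[-0.921, -0.391, -0.004], [-0.391, 0.921, 0.002], [0.003, 0.003, -1.0]]
force: [0.9, -0.9, -7.5]
opening: 0.179
grasp_force: 30.1
```

Emit:
{"fn": "move_arm", "kwargs": {"increments": [{"xyz": [0,0,0],"roll": 0.12,"grip": 0},{"xyz": [0,0,0],"roll": 0.12,"grip": 0},{"xyz": [0,0,-0.2],"roll": 0.12,"grip": 0},{"xyz": [0,0,-0.25],"roll": 0.12,"grip": 0}]}}

```text
time_s: 9.48
position: [0.5641, 0.062, 0.1091]
tcp_rot: [[-0.996, 0.088, -0.002], [0.088, 0.996, 0.002], [0.002, 0.001, -1.0]]
force: [1.4, 0.1, -7.0]
opening: 0.181
grasp_force: 30.1
```

Emit:
{"fn": "move_arm", "kwargs": {"increments": [{"xyz": [0,0,-0.25],"roll": 0.12,"grip": 0},{"xyz": [0,0,-0.25],"roll": 0.12,"grip": 0},{"xyz": [0,0,-0.25],"roll": 0.12,"grip": 0},{"xyz": [0,0,-0.25],"roll": 0.12,"grip": 0}]}}

```text
time_s: 9.82
position: [0.5643, 0.062, 0.1101]
tcp_rot: [[-0.843, 0.538, -0.001], [0.538, 0.843, 0.002], [0.002, 0.001, -1.0]]
force: [2.5, -1.3, -9.1]
opening: 0.182
grasp_force: 30.0
```

```bash
python3 - <<'E'
from h import *
for n in["scene"]:
    im,d=bot.capture(n);T=w_T_c(n)
    P=cloud(n,d,d>0,T);Q=P[(abs(P[:,2]-.082)<.012)&(abs(P[:,0]-.56)<.055)&(abs(P[:,1]-.06)<.045)]
    print("box top",np.percentile(Q[:,2],[10,30,50,70,90]))
E
```

```text
Traceback (most recent call last):
IndexError: index -1 is out of bounds for axis 0 with size 0
```

```bash
cat > b.py <<'E'
from h import *
for n in["side","wrist"]:
    st=bot.read_state();im,d=bot.capture(n);T=w_T_c(n,st)
    P=cloud(n,d,d>0,T);Q=P[(abs(P[:,2]-.085)<.015)&(abs(P[:,0]-.565)<.05)&(abs(P[:,1]-.06)<.04)]
    if len(Q):
        A=np.c_[Q[:,:2]-[.565,.06],np.ones(len(Q))];Q=Q[abs(Q[:,2]-np.median(Q[:,2]))<.004]
        A=np.c_[Q[:,:2]-[.565,.06],np.ones(len(Q))]
        print(n,"box top",len(Q),np.percentile(Q[:,2],[10,50,90]),np.linalg.lstsq(A,Q[:,2],rcond=None)[0])
    cv2.imwrite(f"pics/b_{n}.png",im[:,:,::-1])
E
python3 b.py
```

```text
side box top 1036 [0.07590995 0.07703617 0.07823407] [-0.00130099  0.00112059  0.07704073]
wrist box top 8733 [0.07660359 0.0773938  0.07826545] [-0.0026707   0.00130702  0.07735768]
```

View pics/b_side.png

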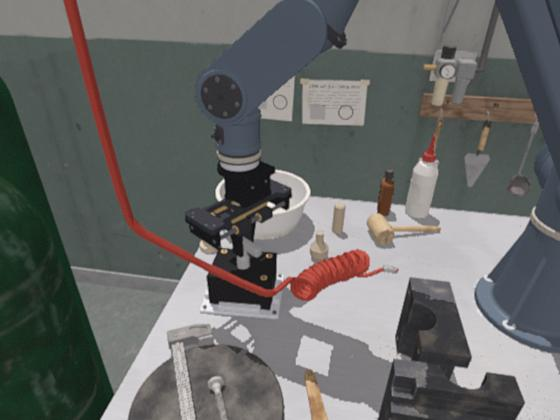

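Emit:
{"fn": "move_arm", "kwargs": {"increments": [{"xyz": [0,0,0],"roll": -0.12,"grip": 0},{"xyz": [0,0,0],"roll": -0.12,"grip": 0},{"xyz": [0,0,-0.15],"roll": -0.12,"grip": 0},{"xyz": [0,0,-0.25],"roll": -0.12,"grip": 0}]}}

```text
time_s: 10.3
position: [0.5635, 0.0618, 0.111]
tcp_rot: [[-0.997, 0.076, -0.003], [0.076, 0.997, 0.002], [0.003, 0.002, -1.0]]
force: [1.2, -0.1, -8.7]
opening: 0.178
grasp_force: 30.0
```

Emit:
{"fn": "move_arm", "kwargs": {"increments": [{"xyz": [0,0,-0.25],"roll": -0.12,"grip": 0},{"xyz": [0,0,-0.25],"roll": -0.12,"grip": 0},{"xyz": [0,0,-0.25],"roll": -0.12,"grip": 0},{"xyz": [0,0,-0.25],"roll": -0.12,"grip": 0}]}}

```text
time_s: 10.63
position: [0.5634, 0.0615, 0.112]
tcp_rot: [[-0.919, -0.394, -0.003], [-0.394, 0.919, 0.001], [0.003, 0.003, -1.0]]
force: [0.5, -0.5, -7.7]
opening: 0.183
grasp_force: 30.1
```

Emit:
{"fn": "move_arm", "kwargs": {"increments": [{"xyz": [0,0,0],"roll": 0.12,"grip": 0},{"xyz": [0,0,0],"roll": 0.12,"grip": 0},{"xyz": [0,0,-0.2],"roll": 0.12,"grip": 0},{"xyz": [0,0,-0.25],"roll": 0.12,"grip": 0}]}}

```text
time_s: 10.97
position: [0.5641, 0.0615, 0.1127]
tcp_rot: [[-0.996, 0.085, -0.002], [0.085, 0.996, 0.001], [0.002, 0.001, -1.0]]
force: [1.6, 0.0, -8.3]
opening: 0.18
grasp_force: 30.0
```

Emit:
{"fn": "move_arm", "kwargs": {"increments": [{"xyz": [0,0,-0.25],"roll": 0.12,"grip": 0},{"xyz": [0,0,-0.25],"roll": 0.12,"grip": 0},{"xyz": [0,0,-0.25],"roll": 0.12,"grip": 0},{"xyz": [0,0,-0.25],"roll": 0.12,"grip": 0}]}}

```text
time_s: 11.3
position: [0.5643, 0.0615, 0.1137]
tcp_rot: [[-0.845, 0.535, -0.001], [0.535, 0.845, 0.001], [0.001, 0.0, -1.0]]
force: [2.5, -1.3, -7.1]
opening: 0.18
grasp_force: 30.0
```

Emit:
{"fn": "move_arm", "kwargs": {"increments": [{"xyz": [0,0,0],"roll": -0.12,"grip": 0},{"xyz": [0,0,0],"roll": -0.12,"grip": 0},{"xyz": [0,0,-0.2],"roll": -0.12,"grip": 0},{"xyz": [0,0,-0.25],"roll": -0.12,"grip": 0}]}}

```text
time_s: 11.63
position: [0.5636, 0.0618, 0.1143]
tcp_rot: [[-0.997, 0.075, -0.003], [0.075, 0.997, 0.002], [0.003, 0.002, -1.0]]
force: [1.1, 0.3, -6.6]
opening: 0.183
grasp_force: 30.0
```

Emit:
{"fn": "move_arm", "kwargs": {"increments": [{"xyz": [0,0,-0.25],"roll": -0.12,"grip": 0},{"xyz": [0,0,-0.25],"roll": -0.12,"grip": 0},{"xyz": [0,0,-0.25],"roll": -0.12,"grip": 0},{"xyz": [0,0,-0.25],"roll": -0.12,"grip": 0}]}}

```text
time_s: 11.97
position: [0.5635, 0.0615, 0.1151]
tcp_rot: [[-0.919, -0.394, -0.003], [-0.394, 0.919, 0.001], [0.002, 0.002, -1.0]]
force: [1.0, -1.2, -6.8]
opening: 0.178
grasp_force: 30.0
```

Emit:
{"fn": "move_arm", "kwargs": {"increments": [{"xyz": [0,0,0],"roll": 0.12,"grip": 0},{"xyz": [0,0,0],"roll": 0.12,"grip": 0},{"xyz": [0,0,-0.2],"roll": 0.12,"grip": 0},{"xyz": [0,0,-0.25],"roll": 0.12,"grip": 0}]}}

```text
time_s: 12.3
position: [0.5641, 0.0615, 0.1157]
tcp_rot: [[-0.996, 0.085, -0.002], [0.085, 0.996, 0.001], [0.002, 0.001, -1.0]]
force: [0.7, -0.4, -6.5]
opening: 0.181
grasp_force: 30.0
```

Emit:
{"fn": "move_arm", "kwargs": {"increments": [{"xyz": [0,0,-0.25],"roll": 0.12,"grip": 0},{"xyz": [0,0,-0.25],"roll": 0.12,"grip": 0},{"xyz": [0,0,-0.25],"roll": 0.12,"grip": 0},{"xyz": [0,0,-0.25],"roll": 0.12,"grip": 0}]}}

```text
time_s: 12.63
position: [0.5642, 0.0616, 0.1167]
tcp_rot: [[-0.844, 0.536, -0.001], [0.536, 0.845, 0.001], [0.002, 0.0, -1.0]]
force: [1.5, 0.7, -7.5]
opening: 0.18
grasp_force: 30.0
```

```bash
python3 b.py
```

```text
side box top 1060 [0.07597258 0.07707907 0.07817367] [-0.00073441 -0.00030671  0.07708436]
wrist box top 8716 [0.07660072 0.07740951 0.07825915] [-0.00147125  0.00119916  0.0773908 ]
```

Emit:
{"fn": "move_arm", "kwargs": {"increments": [{"xyz": [0,0,0],"roll": -0.12,"grip": 0},{"xyz": [0,0,-0.1],"roll": -0.12,"grip": 0},{"xyz": [0,0,-0.25],"roll": -0.12,"grip": 0},{"xyz": [0,0,-0.3],"roll": -0.12,"grip": 0}]}}

```text
time_s: 13.07
position: [0.5638, 0.0615, 0.1174]
tcp_rot: [[-0.997, 0.073, -0.002], [0.073, 0.997, 0.001], [0.002, 0.001, -1.0]]
force: [0.5, -0.1, -6.8]
opening: 0.18
grasp_force: 30.0
```

Emit:
{"fn": "move_arm", "kwargs": {"increments": [{"xyz": [0,0,-0.3],"roll": -0.12,"grip": 0},{"xyz": [0,0,-0.3],"roll": -0.12,"grip": 0},{"xyz": [0,0,-0.3],"roll": -0.12,"grip": 0},{"xyz": [0,0,-0.3],"roll": -0.12,"grip": 0}]}}

```text
time_s: 13.4
position: [0.5637, 0.0613, 0.1185]
tcp_rot: [[-0.918, -0.396, -0.003], [-0.396, 0.918, 0.001], [0.002, 0.002, -1.0]]
force: [0.7, -1.3, -6.3]
opening: 0.18
grasp_force: 30.0
```

Emit:
{"fn": "move_arm", "kwargs": {"increments": [{"xyz": [0,0,0],"roll": 0.12,"grip": 0},{"xyz": [0,0,-0.1],"roll": 0.12,"grip": 0},{"xyz": [0,0,-0.25],"roll": 0.12,"grip": 0},{"xyz": [0,0,-0.3],"roll": 0.12,"grip": 0}]}}

```text
time_s: 13.73
position: [0.564, 0.0612, 0.1193]
tcp_rot: [[-0.997, 0.083, -0.002], [0.083, 0.997, 0.0], [0.002, 0.0, -1.0]]
force: [1.5, -0.6, -6.5]
opening: 0.178
grasp_force: 30.0
```

Emit:
{"fn": "move_arm", "kwargs": {"increments": [{"xyz": [0,0,-0.3],"roll": 0.12,"grip": 0},{"xyz": [0,0,-0.3],"roll": 0.12,"grip": 0},{"xyz": [0,0,-0.3],"roll": 0.12,"grip": 0},{"xyz": [0,0,-0.3],"roll": 0.12,"grip": 0}]}}

```text
time_s: 14.07
position: [0.5642, 0.0615, 0.1205]
tcp_rot: [[-0.846, 0.534, -0.001], [0.534, 0.846, 0.001], [0.002, -0.0, -1.0]]
force: [1.6, 0.6, -6.7]
opening: 0.182
grasp_force: 30.0
```

Emit:
{"fn": "move_arm", "kwargs": {"increments": [{"xyz": [0,0,0],"roll": -0.12,"grip": 0},{"xyz": [0,0,-0.1],"roll": -0.12,"grip": 0},{"xyz": [0,0,-0.25],"roll": -0.12,"grip": 0},{"xyz": [0,0,-0.3],"roll": -0.12,"grip": 0}]}}

```text
time_s: 14.4
position: [0.564, 0.0614, 0.1211]
tcp_rot: [[-0.997, 0.072, -0.002], [0.072, 0.997, 0.001], [0.002, 0.001, -1.0]]
force: [0.9, -0.0, -6.1]
opening: 0.182
grasp_force: 30.0
```

Emit:
{"fn": "move_arm", "kwargs": {"increments": [{"xyz": [0,0,-0.3],"roll": -0.12,"grip": 0},{"xyz": [0,0,-0.3],"roll": -0.12,"grip": 0},{"xyz": [0,0,-0.3],"roll": -0.12,"grip": 0},{"xyz": [0,0,-0.3],"roll": -0.12,"grip": 0}]}}

```text
time_s: 14.73
position: [0.5639, 0.0612, 0.1224]
tcp_rot: [[-0.918, -0.397, -0.002], [-0.397, 0.918, 0.001], [0.002, 0.001, -1.0]]
force: [1.1, -0.7, -7.2]
opening: 0.18
grasp_force: 30.0
```

Emit:
{"fn": "move_arm", "kwargs": {"increments": [{"xyz": [0,0,0],"roll": 0.12,"grip": 0},{"xyz": [0,0,-0.1],"roll": 0.12,"grip": 0},{"xyz": [0,0,-0.25],"roll": 0.12,"grip": 0},{"xyz": [0,0,-0.3],"roll": 0.12,"grip": 0}]}}

```text
time_s: 15.07
position: [0.5638, 0.0616, 0.1229]
tcp_rot: [[-0.997, 0.083, -0.002], [0.083, 0.997, 0.001], [0.002, 0.001, -1.0]]
force: [0.8, -0.0, -6.3]
opening: 0.181
grasp_force: 30.0
```

Emit:
{"fn": "move_arm", "kwargs": {"increments": [{"xyz": [0,0,-0.3],"roll": 0.12,"grip": 0},{"xyz": [0,0,-0.3],"roll": 0.12,"grip": 0},{"xyz": [0,0,-0.3],"roll": 0.12,"grip": 0},{"xyz": [0,0,-0.3],"roll": 0.12,"grip": 0}]}}

```text
time_s: 15.4
position: [0.5642, 0.0615, 0.1242]
tcp_rot: [[-0.846, 0.534, -0.001], [0.534, 0.846, 0.001], [0.002, 0.0, -1.0]]
force: [1.2, 0.7, -6.6]
opening: 0.176
grasp_force: 29.9
```

```bash
python3 b.py
```

```text
side box top 1061 [0.07599479 0.07709364 0.07819089] [-0.00127713 -0.0013088   0.07711578]
wrist box top 8620 [0.07658056 0.0773997  0.07828617] [-0.00082064  0.0010208   0.07739878]
```

Emit:
{"fn": "move_arm", "kwargs": {"increments": [{"xyz": [0,0,0],"roll": -0.12,"grip": 0},{"xyz": [0,0,-0.1],"roll": -0.12,"grip": 0},{"xyz": [0,0,-0.3],"roll": -0.12,"grip": 0},{"xyz": [0,0,-0.4],"roll": -0.12,"grip": 0}]}}

```text
time_s: 15.83
position: [0.5638, 0.0614, 0.125]
tcp_rot: [[-0.998, 0.07, -0.002], [0.07, 0.998, 0.001], [0.002, 0.001, -1.0]]
force: [1.6, 1.0, -7.6]
opening: 0.178
grasp_force: 30.0
```

Emit:
{"fn": "move_arm", "kwargs": {"increments": [{"xyz": [0,0,-0.4],"roll": -0.12,"grip": 0},{"xyz": [0,0,-0.4],"roll": -0.12,"grip": 0},{"xyz": [0,0,-0.4],"roll": -0.12,"grip": 0},{"xyz": [0,0,-0.4],"roll": -0.12,"grip": 0}]}}

```text
time_s: 16.17
position: [0.5641, 0.0609, 0.1267]
tcp_rot: [[-0.917, -0.398, -0.002], [-0.398, 0.917, 0.0], [0.002, 0.001, -1.0]]
force: [0.9, -1.5, -5.8]
opening: 0.177
grasp_force: 30.0
```

Emit:
{"fn": "move_arm", "kwargs": {"increments": [{"xyz": [0,0,0],"roll": 0.12,"grip": 0},{"xyz": [0,0,-0.1],"roll": 0.12,"grip": 0},{"xyz": [0,0,-0.3],"roll": 0.12,"grip": 0},{"xyz": [0,0,-0.4],"roll": 0.12,"grip": 0}]}}

```text
time_s: 16.5
position: [0.5647, 0.0611, 0.1285]
tcp_rot: [[-0.997, 0.081, -0.0], [0.081, 0.997, 0.0], [0.0, 0.0, -1.0]]
force: [1.2, -0.4, -1.8]
opening: 0.179
grasp_force: 30.0
```

Emit:
{"fn": "move_arm", "kwargs": {"increments": [{"xyz": [0,0,-0.4],"roll": 0.12,"grip": 0},{"xyz": [0,0,-0.4],"roll": 0.12,"grip": 0},{"xyz": [0,0,-0.4],"roll": 0.12,"grip": 0},{"xyz": [0,0,-0.4],"roll": 0.12,"grip": 0}]}}

```text
time_s: 16.83
position: [0.5649, 0.0613, 0.1302]
tcp_rot: [[-0.846, 0.533, 0.0], [0.533, 0.846, 0.0], [-0.0, 0.001, -1.0]]
force: [0.4, -0.7, -2.4]
opening: 0.178
grasp_force: 29.9
```

Emit:
{"fn": "move_arm", "kwargs": {"increments": [{"xyz": [0,0,0],"roll": -0.12,"grip": 0},{"xyz": [0,0,-0.1],"roll": -0.12,"grip": 0},{"xyz": [0,0,-0.3],"roll": -0.12,"grip": 0},{"xyz": [0,0,-0.4],"roll": -0.12,"grip": 0}]}}

```text
time_s: 17.17
position: [0.5645, 0.0612, 0.1308]
tcp_rot: [[-0.998, 0.07, -0.0], [0.07, 0.998, 0.0], [0.001, 0.0, -1.0]]
force: [0.7, -0.7, -1.7]
opening: 0.179
grasp_force: 30.0
```

Emit:
{"fn": "move_arm", "kwargs": {"increments": [{"xyz": [0,0,-0.4],"roll": -0.12,"grip": 0},{"xyz": [0,0,-0.4],"roll": -0.12,"grip": 0},{"xyz": [0,0,-0.4],"roll": -0.12,"grip": 0},{"xyz": [0,0,-0.4],"roll": -0.12,"grip": 0}]}}

```text
time_s: 17.5
position: [0.5645, 0.0612, 0.1325]
tcp_rot: [[-0.917, -0.399, -0.0], [-0.399, 0.917, 0.0], [0.0, 0.0, -1.0]]
force: [-0.0, -0.5, -2.2]
opening: 0.179
grasp_force: 30.0
```

Emit:
{"fn": "move_arm", "kwargs": {"increments": [{"xyz": [0,0,0],"roll": 0.12,"grip": 0},{"xyz": [0,0,-0.1],"roll": 0.12,"grip": 0},{"xyz": [0,0,-0.3],"roll": 0.12,"grip": 0},{"xyz": [0,0,-0.4],"roll": 0.12,"grip": 0}]}}

```text
time_s: 17.83
position: [0.5645, 0.0612, 0.1332]
tcp_rot: [[-0.997, 0.082, -0.001], [0.082, 0.997, 0.0], [0.001, 0.0, -1.0]]
force: [0.6, 0.0, -1.1]
opening: 0.181
grasp_force: 30.0
```

Emit:
{"fn": "move_arm", "kwargs": {"increments": [{"xyz": [0,0,-0.4],"roll": 0.12,"grip": 0},{"xyz": [0,0,-0.4],"roll": 0.12,"grip": 0},{"xyz": [0,0,-0.4],"roll": 0.12,"grip": 0},{"xyz": [0,0,-0.4],"roll": 0.12,"grip": 0}]}}

```text
time_s: 18.17
position: [0.5645, 0.0611, 0.1349]
tcp_rot: [[-0.846, 0.533, -0.0], [0.533, 0.846, 0.0], [0.001, 0.0, -1.0]]
force: [0.3, -0.6, -2.0]
opening: 0.177
grasp_force: 30.0
```

```bash
python3 b.py
```

```text
side box top 1090 [0.07580564 0.07704435 0.07809124] [-0.0019024  -0.00298811  0.07698573]
wrist box top 8397 [0.07658146 0.07740318 0.07829753] [-0.00080803  0.00042188  0.07740863]
```

Emit:
{"fn": "move_arm", "kwargs": {"increments": [{"xyz": [0,0,-0.7],"roll": -0.1,"grip": 0},{"xyz": [0,0,-0.7],"roll": -0.1,"grip": 0},{"xyz": [0,0,-0.7],"roll": -0.1,"grip": 0},{"xyz": [0,0,-0.7],"roll": -0.1,"grip": 0},{"xyz": [0,0,-0.7],"roll": -0.1,"grip": 0}]}}

```text
time_s: 18.68
position: [0.5646, 0.0611, 0.1381]
tcp_rot: [[-0.999, 0.05, -0.0], [0.05, 0.999, 0.0], [0.0, 0.0, -1.0]]
force: [0.2, 0.1, -2.5]
opening: 0.178
grasp_force: 30.0
```

Emit:
{"fn": "move_arm", "kwargs": {"increments": [{"xyz": [0,0,-1.5],"roll": 0,"grip": 0},{"xyz": [0,0,-1.5],"roll": 0,"grip": 0},{"xyz": [0,0,-1.5],"roll": 0,"grip": 0},{"xyz": [0,0,-1.5],"roll": 0,"grip": 0},{"xyz": [0,0,-1.5],"roll": 0,"grip": 0}]}}

```text
time_s: 19.1
position: [0.5648, 0.061, 0.1455]
tcp_rot: [[-0.998, 0.062, 0.0], [0.062, 0.998, -0.0], [-0.0, -0.0, -1.0]]
force: [0.4, 0.2, -1.3]
opening: 0.18
grasp_force: 30.0
```

```bash
python3 b.py
```

```text
side box top 1080 [0.07579751 0.07697007 0.0780985 ] [-0.00014731 -0.00218637  0.0769687 ]
wrist box top 7878 [0.07658652 0.07741076 0.07829266] [-0.00190913  0.00025998  0.07739619]
```

Free. Lift clear, then re-check the basin from the wrist.

Emit:
{"fn": "move_arm", "kwargs": {"increments": [{"xyz": [0,0,-5],"roll": 0,"grip": 0},{"xyz": [0,0,-8],"roll": 0,"grip": 0},{"xyz": [0,0,-12],"roll": 0,"grip": 0},{"xyz": [0,0,-15],"roll": 0,"grip": 0},{"xyz": [0,0,-20],"roll": 0,"grip": 0}]}}

```text
time_s: 19.62
position: [0.564, 0.061, 0.2054]
tcp_rot: [[-0.998, 0.063, -0.002], [0.063, 0.998, 0.0], [0.002, 0.0, -1.0]]
force: [0.6, 0.5, -1.9]
opening: 0.177
grasp_force: 30.0
```

Emit:
{"fn": "move_arm", "kwargs": {"increments": [{"xyz": [0,0,-20],"roll": 0,"grip": 0},{"xyz": [0,0,-15],"roll": 0,"grip": 0},{"xyz": [0,0,-5],"roll": 0,"grip": 0},{"xyz": [0,0,0],"roll": 0,"grip": 0},{"xyz": [0,0,0],"roll": 0,"grip": 0}]}}

```text
time_s: 20.03
position: [0.5645, 0.061, 0.2452]
tcp_rot: [[-0.998, 0.063, -0.0], [0.063, 0.998, -0.0], [0.0, -0.0, -1.0]]
force: [-0.8, -0.4, -2.0]
opening: 0.179
grasp_force: 30.0
```

```bash
python3 b.py; python3 - <<'E'
from h import *
st=bot.read_state();n="side"
im,d=bot.capture(n);T=w_T_c(n,st)
P=cloud(n,d,bot.trace("vent_pin",n)[0]["mask"],T);print("pin z",np.percentile(P[:,2],[1,5,50,95,99]),np.median(P,0))
P=cloud(n,d,bot.trace("basin",n)[0]["mask"],T);Q=P[(P[:,2]>.091)&(P[:,2]<.1)]
A=np.c_[2*Q[:,:2],np.ones(len(Q))];s=np.linalg.lstsq(A,(Q[:,:2]**2).sum(1),rcond=None)[0];print("basin",s[:2])
print(st["position"],np.array(st["tcp_rot"]).T@(np.r_[s[:2],st["position"][2]]-st["position"])*1000)
E
```

```text
side box top 1182 [0.07583182 0.07698955 0.07811517] [ 5.03970085e-04 -2.18449815e-05  7.69636503e-02]
wrist box top 4819 [0.07645028 0.07740084 0.07838509] [-7.51231626e-05  5.14328062e-04  7.74108994e-02]
pin z [0.1713792  0.18071726 0.23292815 0.27161171 0.27238798] [0.55945088 0.06701823 0.23292815]
basin [ 0.58217633 -0.2111153 ]
[0.5638965  0.06103537 0.24407661] [-3.53429827e+01 -2.70464412e+02 -1.09444273e-01]
```

View pics/b_side.png

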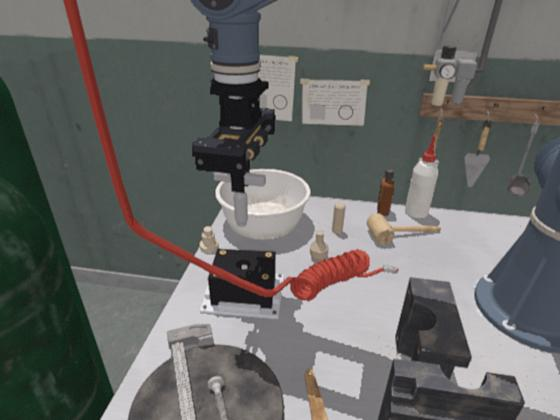

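Emit:
{"fn": "move_arm", "kwargs": {"increments": [{"xyz": [-3,-20,0],"roll": 0,"grip": 0},{"xyz": [-4,-30,0],"roll": 0,"grip": 0},{"xyz": [-4,-30,0],"roll": 0,"grip": 0},{"xyz": [-4,-30,0],"roll": 0,"grip": 0},{"xyz": [-4,-30,0],"roll": 0,"grip": 0}]}}

```text
time_s: 20.7
position: [0.5747, -0.081, 0.2445]
tcp_rot: [[-0.998, 0.062, -0.001], [0.062, 0.998, 0.0], [0.001, 0.0, -1.0]]
force: [0.0, -0.7, -2.9]
opening: 0.18
grasp_force: 30.0
```

Emit:
{"fn": "move_arm", "kwargs": {"increments": [{"xyz": [-4,-30,0],"roll": 0,"grip": 0},{"xyz": [-4,-30,0],"roll": 0,"grip": 0},{"xyz": [-4,-30,0],"roll": 0,"grip": 0},{"xyz": [-4,-25,0],"roll": 0,"grip": 0},{"xyz": [0,-15,0],"roll": 0,"grip": 0}]}}

```text
time_s: 21.12
position: [0.5831, -0.2139, 0.2444]
tcp_rot: [[-0.998, 0.065, 0.0], [0.065, 0.998, -0.001], [-0.0, -0.001, -1.0]]
force: [1.7, 0.3, -2.5]
opening: 0.184
grasp_force: 30.0
```

Emit:
{"fn": "move_arm", "kwargs": {"increments": [{"xyz": [0,0,0],"roll": 0,"grip": 0},{"xyz": [0,0,0],"roll": 0,"grip": 0},{"xyz": [0,0,0],"roll": 0,"grip": 0}]}}

```text
time_s: 21.37
position: [0.5823, -0.2092, 0.2447]
tcp_rot: [[-0.998, 0.062, -0.001], [0.062, 0.998, 0.002], [0.001, 0.002, -1.0]]
force: [-0.2, 0.1, -0.9]
opening: 0.182
grasp_force: 30.0
```

Emit:
{"fn": "move_arm", "kwargs": {"increments": [{"xyz": [0,0,20],"roll": 0,"grip": 0},{"xyz": [0,0,25],"roll": 0,"grip": 0},{"xyz": [0,0,25],"roll": 0,"grip": 0},{"xyz": [0,0,25],"roll": 0,"grip": 0},{"xyz": [0,0,20],"roll": 0,"grip": 0}]}}

```text
time_s: 21.78
position: [0.5821, -0.2081, 0.1287]
tcp_rot: [[-0.998, 0.06, -0.002], [0.06, 0.998, 0.002], [0.002, 0.001, -1.0]]
force: [0.5, -0.5, -2.3]
opening: 0.173
grasp_force: 30.0
```

Emit:
{"fn": "move_arm", "kwargs": {"increments": [{"xyz": [0,0,15],"roll": 0,"grip": 0},{"xyz": [0,0,12],"roll": 0,"grip": 0},{"xyz": [0,0,8],"roll": 0,"grip": 0},{"xyz": [0,0,3],"roll": 0,"grip": 0},{"xyz": [0,0,0],"roll": 0,"grip": 0}]}}

```text
time_s: 22.2
position: [0.5828, -0.21, 0.092]
tcp_rot: [[-0.998, 0.062, -0.001], [0.062, 0.998, 0.0], [0.001, 0.0, -1.0]]
force: [-0.4, -0.6, -1.7]
opening: 0.181
grasp_force: 30.0
```

Emit:
{"fn": "move_arm", "kwargs": {"increments": [{"xyz": [0,0,0],"roll": 0,"grip": 0},{"xyz": [0,0,0],"roll": 0,"grip": 0},{"xyz": [0,0,0],"roll": 0,"grip": 0}]}}

```text
time_s: 22.45
position: [0.5834, -0.2111, 0.0933]
tcp_rot: [[-0.998, 0.063, 0.002], [0.063, 0.998, -0.001], [-0.002, -0.001, -1.0]]
force: [0.1, -0.3, -1.8]
opening: 0.18
grasp_force: 30.0
```

Emit:
{"fn": "move_arm", "kwargs": {"increments": [{"xyz": [0,0,2.5],"roll": 0,"grip": 0},{"xyz": [0,0,2.5],"roll": 0,"grip": 0},{"xyz": [0,0,2],"roll": 0,"grip": 0},{"xyz": [0,0,1],"roll": 0,"grip": 0},{"xyz": [0,0,0],"roll": 0,"grip": 0}]}}

```text
time_s: 22.87
position: [0.5825, -0.2106, 0.0838]
tcp_rot: [[-0.998, 0.063, -0.001], [0.063, 0.998, 0.0], [0.001, 0.0, -1.0]]
force: [-0.4, -0.8, -0.9]
opening: 0.182
grasp_force: 30.0
```

Emit:
{"fn": "move_arm", "kwargs": {"increments": [{"xyz": [0,0,1],"roll": 0,"grip": 0},{"xyz": [0,0,0.5],"roll": 0,"grip": 0},{"xyz": [0,0,0],"roll": 0,"grip": 0}]}}

```text
time_s: 23.12
position: [0.5828, -0.2107, 0.0826]
tcp_rot: [[-0.998, 0.063, -0.0], [0.063, 0.998, 0.0], [0.0, 0.0, -1.0]]
force: [-0.1, 0.2, -1.0]
opening: 0.182
grasp_force: 30.0
```

Emit:
{"fn": "move_arm", "kwargs": {"increments": [{"xyz": [0,0,0.7],"roll": 0,"grip": 0},{"xyz": [0,0,0.5],"roll": 0,"grip": 0},{"xyz": [0,0,0],"roll": 0,"grip": 0}]}}

```text
time_s: 23.37
position: [0.5829, -0.2108, 0.0817]
tcp_rot: [[-0.998, 0.063, 0.0], [0.063, 0.998, -0.0], [-0.0, -0.0, -1.0]]
force: [0.6, -0.8, -0.7]
opening: 0.184
grasp_force: 30.0
```

Emit:
{"fn": "move_arm", "kwargs": {"increments": [{"xyz": [0,0,0.7],"roll": 0,"grip": 0},{"xyz": [0,0,0.7],"roll": 0,"grip": 0},{"xyz": [0,0,0],"roll": 0,"grip": 0}]}}

```text
time_s: 23.62
position: [0.5833, -0.211, 0.0816]
tcp_rot: [[-0.998, 0.063, 0.001], [0.063, 0.998, -0.001], [-0.001, -0.001, -1.0]]
force: [-1.8, -0.1, 6.2]
opening: 0.179
grasp_force: 29.9
```

Emit:
{"fn": "move_arm", "kwargs": {"increments": [{"xyz": [0,0,-0.8],"roll": 0,"grip": 0},{"xyz": [0,0,0],"roll": 0,"grip": 30},{"xyz": [0,0,0],"roll": 0,"grip": 60},{"xyz": [0,0,0],"roll": 0,"grip": 60},{"xyz": [0,0,0],"roll": 0,"grip": 60}]}}

```text
time_s: 24.03
position: [0.5828, -0.2107, 0.0807]
tcp_rot: [[-0.998, 0.063, -0.0], [0.063, 0.998, 0.0], [0.0, 0.0, -1.0]]
force: [0.2, 0.5, -0.4]
opening: 0.4
grasp_force: 0.0
```

Emit:
{"fn": "move_arm", "kwargs": {"increments": [{"xyz": [0,0,0],"roll": 0,"grip": 60},{"xyz": [0,0,0],"roll": 0,"grip": 60},{"xyz": [0,0,0],"roll": 0,"grip": 60}]}}

```text
time_s: 24.28
position: [0.5828, -0.2107, 0.0808]
tcp_rot: [[-0.998, 0.063, -0.0], [0.063, 0.998, 0.0], [0.0, 0.0, -1.0]]
force: [0.5, -0.1, 0.3]
opening: 0.573
grasp_force: 0.0
```

```bash
python3 b.py
```

```text
side box top 1184 [0.07580371 0.07702622 0.07810867] [0.00099156 0.00017647 0.07696479]
```

View pics/b_wrist.png

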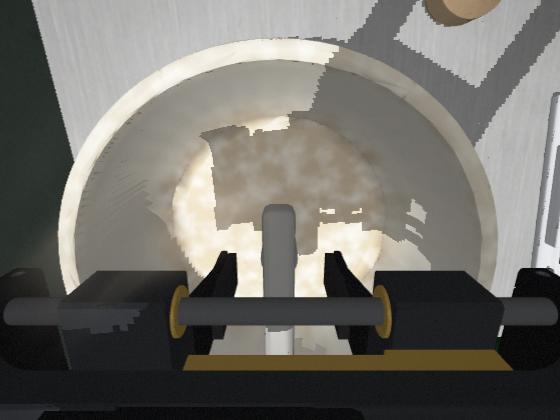

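The pin stands free between the open fingers (bar at (278,250)), inside the basin. Retreat straight up.

Emit:
{"fn": "move_arm", "kwargs": {"increments": [{"xyz": [0,0,-5],"roll": 0,"grip": 65},{"xyz": [0,0,-10],"roll": 0,"grip": 65},{"xyz": [0,0,-20],"roll": 0,"grip": 65},{"xyz": [0,0,-30],"roll": 0,"grip": 65},{"xyz": [0,0,-35],"roll": 0,"grip": 65}]}}

```text
time_s: 24.8
position: [0.5817, -0.2101, 0.1812]
tcp_rot: [[-0.998, 0.063, -0.003], [0.063, 0.998, 0.002], [0.003, 0.002, -1.0]]
force: [1.0, 0.8, -0.2]
opening: 0.647
grasp_force: 0.0
```

Emit:
{"fn": "move_arm", "kwargs": {"increments": [{"xyz": [0,0,-30],"roll": 0,"grip": 65},{"xyz": [0,0,-20],"roll": 0,"grip": 65},{"xyz": [0,0,0],"roll": 0,"grip": 65},{"xyz": [0,0,0],"roll": 0,"grip": 65},{"xyz": [0,0,0],"roll": 0,"grip": 65}]}}

```text
time_s: 25.22
position: [0.5821, -0.2103, 0.2305]
tcp_rot: [[-0.998, 0.063, -0.001], [0.063, 0.998, 0.001], [0.001, 0.001, -1.0]]
force: [-0.3, 0.6, -0.1]
opening: 0.648
grasp_force: 0.0
```

```bash
python3 b.py; python3 - <<'E'
from h import *
im,d=bot.capture("side")
r=bot.trace("vent_pin","side")
if r: P=cloud("side",d,r[0]["mask"],w_T_c("side"));print(r[0]["conf"],np.median(P,0),P[:,2].max())
E
```

```text
side box top 1177 [0.07590844 0.07702039 0.0781083 ] [-0.0004095  -0.00140037  0.07699261]
wrist box top 5003 [0.07654706 0.07752925 0.07845862] [-0.00073499 -0.00351289  0.07746885]
0.65 [ 0.58283194 -0.2075375   0.09363313] 0.11159510918137078
```

View pics/b_side.png

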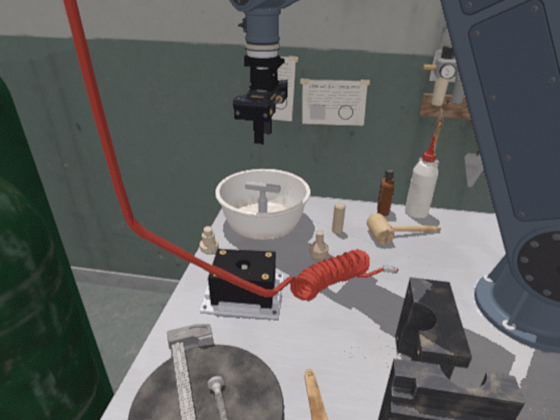

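The pin stands upright in the basin (262,195). The box is on its plate and all three cores are standing.

```bash
python3 -c "
from rig import bot
print(bot.hand_in())"
```

```text
the job is handed in; nothing more can be done
None
```

The pin was worked loose and set down standing in the basin; the core box stayed on its plate and the three cores are still standing. The job was handed in at about 25 s, and no verdict came back.

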